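# Clear the lid and top up the vibratory feeder

### The arm

A 7-joint arm with a two-finger parallel gripper is mounted at the origin on a cart in front of the work surface, level with it; the furniture and walls round the work are solid. World frame = base frame: x ahead of the robot, y to its left, z up, the work surface at z = 0. Lengths are in m, angles in rad, forces in N, time in s.
With the tool pointing down it reaches from about 0.4 to 0.9 m from the base axis. Payload 5.5 kg.
Tool frame: the origin (TCP) lies midway between the tips of the shut fingers; the grasp point (between the pads) lies 19 mm behind it (manip.grip_depth is the distance from the TCP to the grasp point, in m); z points along the fingers, y is the line along which they close (so a half turn about z gives the same grasp; the last joint's range is limited). The gripper opens to 92 mm and grips with 3 to 60 N. Pads are 19 mm wide; open, the fingers measure 130 mm over their backs; the gripper's body (75 mm by 190 mm) begins 47 mm behind the grasp point.
Start: joints at [-0.923, 0.501, -0.427, 1.55, 0.221, 1.138, -0.21], TCP at [0.244, 0.602, 0.199] pointing down, gripper open.
Joint ranges: [-2.88, 2.88], [-0.31, 2.03], [-1.54, 1.56], [0.2, 2.42], [-1.41, 4.55], [0.19, 2.02], [-2.57, 2.57]. Speed limits (rad/s): [2.57, 2.57, 3.14, 3.14, 3.14, 3.14, 3.14].

### API

Orientations are given as a unit quaternion [x, y, z, w].
In Python, from bench import manip, effector, viewer gives the robot as it stands. Calls block until the motion is done:
- manip.move_pose(position, orientation): joint-space move of the TCP to a pose.
- manip.servo_line(position, ori=None, vel=0.15): straight line of the TCP; ori=None keeps the orientation; vel is the mean speed in m/s.
- manip.movej(angles): joint-space move.
- effector.open_jaws() and effector.close(f_grip=None): open the fingers fully, or close them until they stop; f_grip is the grip in N (None keeps the last).
- manip.sleep(seconds).
- manip.solve_ik(position, orientation): joint angles nearest the present ones, or None.
- viewer.get_image(name): name is "side" or "top"; returns the picture (400x640x3 uint8, red, green, blue); there is no depth.
- viewer.get_calibration(name): a dict with "vfov" (degrees; the focal length in pixels is half the picture's height over the tangent of half this angle, whatever the lens; pixels are square), "cx", "cy" (the principal point, pixels), "eye" and "attitude" of the camera in the world. Camera axes: x right, y down, z forward; pixel columns grow to the right and rows downward; lengths in m; the calibration is good to about 2 mm. A picture is of the moment at which its call begins. get_calibration takes no time and is no camera call.
A pose or a line that the arm cannot do raises manip.PlanningError and nothing moves.
- manip.hand_in(): hands the job in; it is judged then, once.
Readings, each from a call of its own:
- manip.current_clock(): time.
- manip.current_q(): joint angles.
- manip.current_joint_velocities(): joint speeds.
- manip.current_tau(): joint torques, N m.
- manip.current_tool_pos(): TCP position.
- manip.current_tcp_rot(): TCP orientation.
- manip.current_force(): force on the tool from outside, world axes, zero at the start.
- manip.current_wrist_torque(): the same for the moment, N m.
- manip.current_finger_gap(): finger opening in m.
- manip.current_gripper_force(): force on a finger pad.
Only numpy, scipy, OpenCV 4.12 (cv2) and the standard library are available. Lean on these libraries where they do the work, as an engineer would, in place of code of your own. Each camera call takes 0.05 s, during which the arm holds its last target. There are 200 camera calls.

### The job

Top up the vibratory feeder: first take the cast jaw block that somebody left on its lid and lay it gently and flat on the floor of the blue returns tray, clear of the white sensor head and the lever there. Then swing the lid right up so that it stays open, tip all five brass hose tails from the scoop pan into the hopper, stand the empty pan upright on bare worktop again and shut the lid fully. Leave the sensor head and everything else where it stands.

Things in the scene. Friction and masses are not known exactly. Their poses are not given: they have to be found in the camera images.
- feeder: bench vibratory feeder, fixed: blue drive housing 196 (x) x 224 (y) mm, 56 mm high, with a sheet-steel hopper on it. Origin on the worktop under the hopper's centre; its front (control panel, discharge track) faces its -x. The 40 mm wide discharge track sticks out of the front at y = -60 mm to x = -133 mm, below z = 84 mm
- hopper_mouth (a point): centre of the hopper's open mouth, in the plane of its rim, 138 mm straight above the feeder's origin; axes as the feeder's. The hopper is 170 (x) x 200 (y) mm outside, walls 4 mm, floor about 74 mm below the rim. The lid covers it
- lid (a joint): hinge of the feeder's flat steel lid, rad: 0 = shut, grows as the front edge swings up and back, 1.85 = end stop. Swings freely, damped (soft close): left beyond about 1.65 it leans back on the stop and stays open; below about 1.3 it sinks shut by itself in about 2 s; in between it may stand still. 0.22 kg
- lid_hinge (a point): middle of the lid's hinge line along the hopper's rear rim: feeder point (89, 0, 140) mm; the axis runs along the feeder's y. Shut, the 6 mm lid's top is flat at feeder z = 145 mm, from feeder x = -87 to +89 mm and 210 mm wide (y)
- lid_handle (a point): middle of the black round bar handle on the lid, 10 mm thick, 90 mm long along the feeder's y, standing 34 mm (its axis) above the lid's top, 20 mm behind the lid's front edge; it moves with the lid: shut it is at feeder (-67, 0, 179) mm, i.e. 156 mm in front of and 39 mm above the hinge line
- jaw_block: cast jaw block lying on the lid: brown-grey block 50 (x) x 75 (y) x 35 mm with a stub to 84 mm length at its +y end and a small boss to 40 mm height, about 0.4 kg. Origin under its middle, z up. Take it across the 50 mm (x)
- pan: loose aluminium scoop pan, 150 (x) x 100 (y) mm, floor 3 mm, walls 36 mm high at the back (+x) and sides (18 mm near the nose), open nose at -x; 0.22 kg empty. Origin under its middle, z up. A fixed carrying handle bridges its middle
- pan_grip (a point): middle of the pan's black handle grip: a flat bar 10 mm thick (pan x), 80 mm long (pan y), from 65 to 91 mm above the pan's underside, over its centre; axes as the pan's
- tray: blue returns tray, fixed, 290 (x) x 190 (y) x 36 mm high, walls and floor 4 mm. Origin under its middle, z up. A flat steel lever, 24 x 110 mm, up to 19 mm high, lies along its -y wall, fast to the tray, between x = -35 and +75 mm and y = -88 and -64 mm; the rest of the floor is free but for the sensor head
- housing: white sensor head 61 x 63 x 43 mm standing in the returns tray; leave it there. Origin under its middle
- spray_can: bystander: spray can 52 mm across, 158 mm tall, origin under its middle
- oil_bottle: bystander: white oil bottle with red spout, 48 mm across, 131 mm tall, origin under its middle
- tape_roll: bystander: roll of yellow tape lying flat, 68 mm across, 19 mm high
- bearing: bystander: ball bearing lying flat, 44 mm across, 13 mm high
- star_knob: bystander: black star knob with its stud up, 38 mm across, 43 mm high
- driver: bystander: yellow screwdriver lying along y, 156 mm long, 23 mm thick
- tail_0: brass hose tail, 17 x 40 x 19 mm, 30 g, lying loose in the scoop pan at the start; origin under its middle
- tail_1: brass hose tail, 17 x 40 x 19 mm, 30 g, lying loose in the scoop pan at the start; origin under its middle
- tail_2: brass hose tail, 17 x 40 x 19 mm, 30 g, lying loose in the scoop pan at the start; origin under its middle
- tail_3: brass hose tail, 17 x 40 x 19 mm, 30 g, lying loose in the scoop pan at the start; origin under its middle
- tail_4: brass hose tail, 17 x 40 x 19 mm, 30 g, lying loose in the scoop pan at the start; origin under its middle
Mind the look-alikes: they are no part of the job. There is more than one size of the pan; the job needs the larger.

How it is judged:
On the way, in this order (a step that is already met when the one before it is completed fails the run):
1. the jaw block lies flat in the returns tray (x of jaw_block in the frame of tray between -0.125 and 0.125 m and y of jaw_block in the frame of tray between -0.08 and 0.08 m and z of jaw_block in the frame of tray between 0 and 0.012 m and angle between jaw_block's own z axis and vertical below 0.12 rad), for 0.2 s.
2. the lid is swung up (past 1.4 rad) (value of joint lid above 1.4 rad), for 0.2 s.
3. the pan is tipped (more than 0.5 rad) over the open hopper (angle between pan's own z axis and vertical above 0.5 rad and horizontal distance between pan and feeder below 0.16 m and height (world z) of pan above 0.08 m and value of joint lid above 1 rad), for 0.1 s.
At the end, for the whole second after the job is handed in: all five hose tails lie inside the hopper, the lid is shut (joint under 0.05 rad), the jaw block lies flat (within 0.12 rad) on the returns tray's floor, the pan stands upright (within 0.06 rad) on the bare worktop, and pan, block and tails are at rest (all of step 1 and x of tail_0 in the frame of feeder between -0.083 and 0.083 m and y of tail_0 in the frame of feeder between -0.098 and 0.098 m and z of tail_0 in the frame of feeder between 0.05 and 0.136 m and x of tail_1 in the frame of feeder between -0.083 and 0.083 m and y of tail_1 in the frame of feeder between -0.098 and 0.098 m and z of tail_1 in the frame of feeder between 0.05 and 0.136 m and x of tail_2 in the frame of feeder between -0.083 and 0.083 m and y of tail_2 in the frame of feeder between -0.098 and 0.098 m and z of tail_2 in the frame of feeder between 0.05 and 0.136 m and x of tail_3 in the frame of feeder between -0.083 and 0.083 m and y of tail_3 in the frame of feeder between -0.098 and 0.098 m and z of tail_3 in the frame of feeder between 0.05 and 0.136 m and x of tail_4 in the frame of feeder between -0.083 and 0.083 m and y of tail_4 in the frame of feeder between -0.098 and 0.098 m and z of tail_4 in the frame of feeder between 0.05 and 0.136 m and value of joint lid below 0.05 rad and height (world z) of pan between -0.004 and 0.003 m and angle between pan's own z axis and vertical below 0.06 rad and linear speed of each of pan, jaw_block, tail_0, tail_1, tail_2, tail_3, tail_4 below 0.03 m/s); the robot touches nothing.
It fails at once if a bystander or the sensor head is moved more than 30 mm or tipped over (distance of any of spray_can, oil_bottle, tape_roll, bearing, star_knob, driver, housing from where it was at the start of the episode above 0.03 m or angle between any of spray_can, oil_bottle's own z axis and vertical above 0.5 rad).
It fails at once if the jaw block is dropped or thrown (faster than 1.4 m/s) (linear speed of jaw_block above 1.4 m/s).
It also fails if it takes over 72 s, if anything falls off the work surface, if the arm or the gripper's body presses on something with over 40 N, if the wrist force passes 120 N, or if a joint passes its speed limit or range.

## Working session

There is one attempt and no reset: what is moved stays moved. The work goes in short steps, each a Python script; the robot and the scene stay as the last script left them, time stands still between calls to the robot, and variables do not carry over. Pictures are saved under pics/ and viewed, at most 10 in all, crops included, and the job is handed in when it is done.

```bash
ls; mkdir -p pics; python3 - <<'E'
from bench import manip, effector, viewer
import cv2
for n in("side","top"):
    cv2.imwrite(f"pics/{n}0.png",viewer.get_image(n)[:,:,::-1]); print(viewer.get_calibration(n))
print(manip.grip_depth,manip.current_clock(),manip.current_tcp_rot())
E
```

```text
pics
{'vfov': 47.63287817746443, 'cx': 316.44634742977786, 'cy': 200.01572424372864, 'eye': array([0.584374  , 0.9144374 , 1.02607819]), 'attitude': array([ 0.00497724,  0.91396953, -0.40568095, -0.00760828])}
{'vfov': 42.684943881215816, 'cx': 319.46864734893063, 'cy': 197.08399820885478, 'eye': array([ 0.40619229, -0.06834546,  1.41916585]), 'attitude': array([ 0.71000641, -0.70168585,  0.0459615 , -0.03762181])}
0.0188 0.1 [ 1.91186886e-01  9.81553282e-01 -8.35429588e-04 -1.78077288e-04]
```

View pics/side0.png

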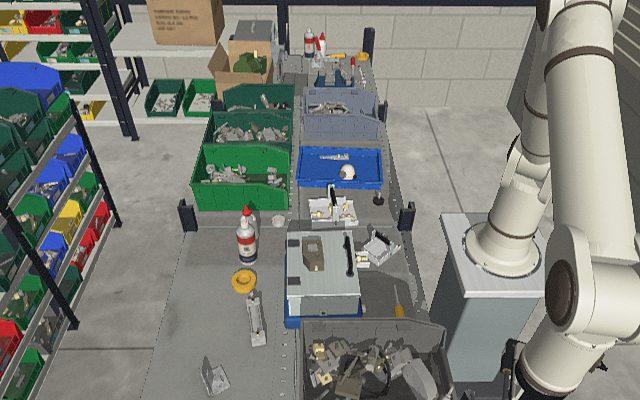

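View pics/top0.png

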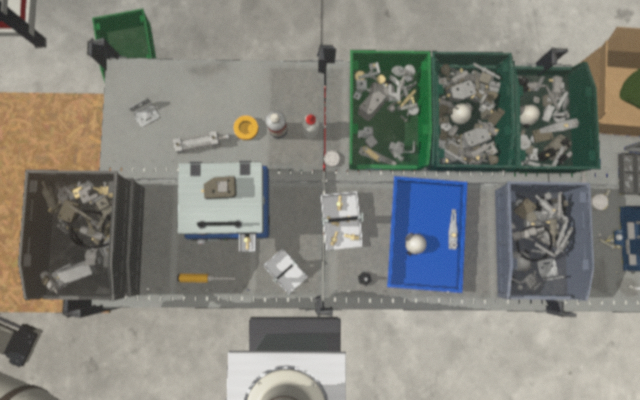

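Side view: feeder at about (322,270) with the block on the lid at (313,255). There are two pans, around (332,208) and (377,248), and the tray is at (340,167). I'll enlarge the crops.

```bash
python3 - <<'E'
import cv2
t=cv2.imread("pics/top0.png");s=cv2.imread("pics/side0.png")
cv2.imwrite("pics/topc.png",cv2.resize(t[150:310,170:480],None,fx=2.58,fy=2.58,interpolation=cv2.INTER_CUBIC))
cv2.imwrite("pics/sidec.png",cv2.resize(s[140:330,270:440],None,fx=3,fy=3,interpolation=cv2.INTER_CUBIC))
E
```

```text
(no output)
```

View pics/topc.png

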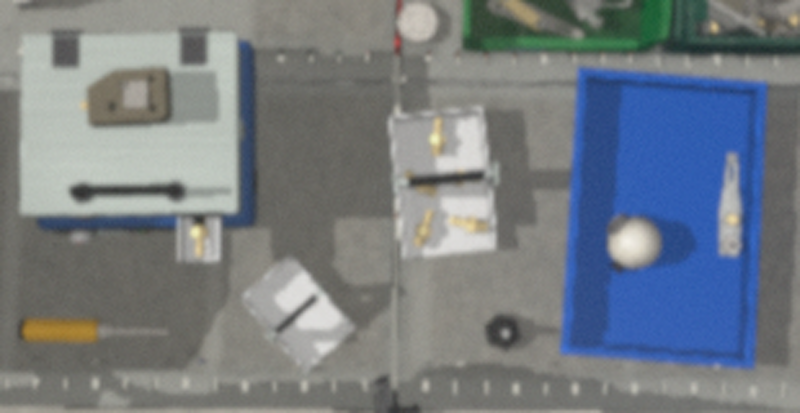

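View pics/sidec.png

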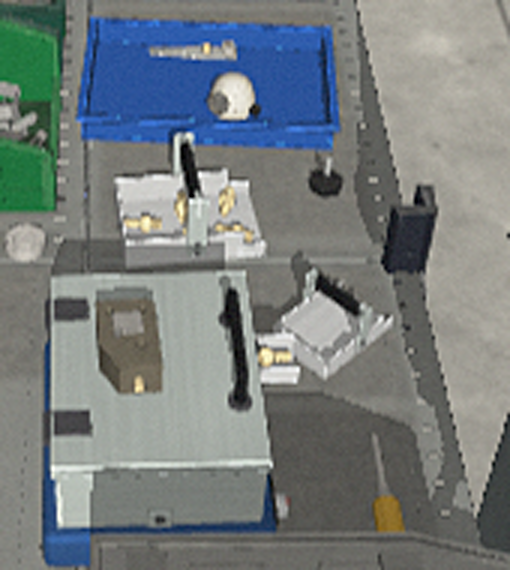

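```bash
cat > h.py <<'E'
import numpy as np
from scipy.spatial.transform import Rotation as R
from bench import manip, effector, viewer
def w(name,px,z):
    c=viewer.get_calibration(name); f=200/np.tan(np.radians(c['vfov']/2))
    d=R.from_quat(c['attitude']).apply([(px[0]-c['cx'])/f,(px[1]-c['cy'])/f,1])
    return c['eye']+d*(z-c['eye'][2])/d[2]
T=lambda u,v,z:w("top",(170+(u+.5)/2.58-.5,150+(v+.5)/2.58-.5),z)
S=lambda u,v,z:w("side",(270+(u+.5)/3-.5,140+(v+.5)/3-.5),z)
E
python3 - <<'E'
from h import *
np.set_printoptions(precision=4,suppress=True)
def p(l,f,z,pts):
    a=np.array([f(*q,z) for q in pts]);print(l,a[:,:2].tolist() and np.round(a[:,:2],4).tolist(),'mean',a.mean(0)[:2],'d',np.linalg.norm(np.diff(np.r_[a,a[:1]],axis=0),axis=1))
p('lid',T,.145,[(21,33),(238,36),(240,215),(20,213)])
p('lidS',S,.145,[(51,275),(245,270),(271,463),(53,467)])
p('handle',T,.179,[(73,191),(185,190)])
p('handleS',S,.179,[(232,282),(238,403)])
p('block',T,.18,[(95,70),(170,70),(170,122),(90,124)])
p('blockS',S,.18,[(98,300),(153,298),(160,362),(113,365)])
p('panback',T,.036,[(390,113),(485,106)])
p('pannose',T,.018,[(497,248),(403,258)])
p('grip',T,.091,[(405,181),(490,173)])
p('gripS',S,.091,[(179,142),(197,200)])
p('gripS2',S,.091,[(184,133),(200,195)])
p('tray',T,.036,[(580,70),(767,83),(752,367),(562,353)])
p('trayS',S,.036,[(92,20),(332,27),(338,127),(80,122)])
p('lever',T,.019,[(732,153),(728,255)])
p('housing',T,.03,[(634,242)]);p('housS',S,.03,[(234,97)])
p('small',T,.036,[(245,295),(290,258),(355,325),(308,368)])
p('knob',T,.03,[(503,331)])
p('can',T,.158,[(418,20)])
E
```

```text
lid [[0.641, 0.2751], [0.6408, 0.0635], [0.4661, 0.0574], [0.4655, 0.2684]] mean [0.5533 0.1661] d [0.2116 0.1749 0.2111 0.1756]
lidS [[0.6429, 0.0657], [0.4682, 0.0604], [0.463, 0.2716], [0.6343, 0.2741]] mean [0.5521 0.168 ] d [0.1747 0.2112 0.1713 0.2085]
handle [[0.4851, 0.2108], [0.4873, 0.1061]] mean [0.4862 0.1585] d [0.1048 0.1048]
handleS [[0.4849, 0.1077], [0.4888, 0.239]] mean [0.4868 0.1733] d [0.1313 0.1313]
block [[0.5999, 0.1943], [0.6008, 0.1234], [0.5512, 0.1219], [0.5484, 0.1971]] mean [0.5751 0.1592] d [0.0709 0.0496 0.0752 0.0516]
blockS [[0.5998, 0.1289], [0.5533, 0.1269], [0.5492, 0.1974], [0.5872, 0.2003]] mean [0.5724 0.1634] d [0.0466 0.0706 0.0381 0.0725]
panback [[0.5806, -0.0874], [0.5893, -0.1878]] mean [ 0.5849 -0.1376] d [0.1008 0.1008]
pannose [[0.4403, -0.2024], [0.4287, -0.1031]] mean [ 0.4345 -0.1527] d [0.1 0.1]
grip [[0.5047, -0.1025], [0.5139, -0.1883]] mean [ 0.5093 -0.1454] d [0.0862 0.0862]
gripS [[0.5174, -0.1808], [0.5025, -0.0905]] mean [ 0.51   -0.1356] d [0.0915 0.0915]
gripS2 [[0.5116, -0.1956], [0.4991, -0.0979]] mean [ 0.5053 -0.1467] d [0.0984 0.0984]
tray [[0.6291, -0.2887], [0.6177, -0.4877], [0.3202, -0.4652], [0.3324, -0.2682]] mean [ 0.4749 -0.3774] d [0.1993 0.2984 0.1974 0.2974]
trayS [[0.6137, -0.4802], [0.315, -0.4648], [0.3314, -0.2708], [0.6251, -0.2807]] mean [ 0.4713 -0.3741] d [0.2991 0.1947 0.2939 0.1998]
lever [[0.5442, -0.4535], [0.4357, -0.4471]] mean [ 0.49   -0.4503] d [0.1087 0.1087]
housing [[0.448, -0.3453]] mean [ 0.448  -0.3453] d [0.]
housS [[0.4455, -0.3333]] mean [ 0.4455 -0.3333] d [0.]
small [[0.3884, 0.0609], [0.4271, 0.015], [0.3588, -0.0536], [0.3145, -0.0057]] mean [0.3722 0.0042] d [0.06   0.0968 0.0653 0.0995]
knob [[0.3541, -0.2076]] mean [ 0.3541 -0.2076] d [0.]
can [[0.6565, -0.112]] mean [ 0.6565 -0.112 ] d [0.]
```

```bash
cat >> h.py <<'E'
GD=manip.grip_depth
def ori(a,tau=0,psi=0):  # tool down, closing axis (tool y) along world x turned by a; tau = nose-down tilt about y' (frame yaw a)
    return (R.from_euler('z',a)*R.from_euler('y',-tau)*R.from_euler('z',np.pi/2+psi)*R.from_euler('x',np.pi)).as_quat()
def tcp(grip,q): return np.array(grip)+GD*R.from_quat(q).apply([0,0,1])
FE=np.array([.552,.167]); FY=.025
HINGE=np.array([*(FE+R.from_euler('z',FY).apply([.089,0,0])[:2]),.140])
def bar(th):
    b=np.arctan2(.039,.156)+th; r=np.hypot(.039,.156)
    return HINGE+R.from_euler('z',FY).apply([-r*np.cos(b),0,r*np.sin(b)])
def pour(tau):
    xn=.480+.055*min(1,tau/1.05); zn=.158
    C=np.array([xn+.075*np.cos(tau),.167,zn+.075*np.sin(tau)])
    return C+.078*np.array([-np.sin(tau),0,np.cos(tau)])
E
python3 - <<'E'
from h import *
np.set_printoptions(precision=2,suppress=True)
for psi in (0,np.pi):
    print('psi',psi)
    def t(n,g,q): print(n,np.round(tcp(g,q),3),manip.solve_ik(tcp(g,q),q))
    t('block',[.574,.161,.168],ori(.03,0,psi))
    for s in(-1,1): t('place',[.549,-.366,.027],ori(-.07+s*np.pi/2,0,psi))
    for th in(0,.9,1.8): t('bar',bar(th),ori(FY,0,psi))
    t('pan',[.509,-.145,.078],ori(.1,0,psi))
    for tau in(0,.5,1.05,1.3): t('pour',pour(tau),ori(FY,tau,psi))
    t('behind',[.80,.167,.29],ori(FY,0,psi))
E
```

```text
psi 0
block [0.57 0.16 0.15] [-0.24  0.43 -0.1   1.75  0.05  0.97 -0.33]
place [ 0.55 -0.37  0.01] [-0.06  0.93  0.93  1.68 -0.87  1.   -0.45]
place [ 0.55 -0.37  0.01] [ 0.46  0.7   0.12  1.66 -0.11  0.78  2.13]
bar [0.48 0.17 0.16] [-0.32  0.27 -0.07  1.94  0.02  0.93 -0.38]
bar [0.57 0.17 0.27] [-0.22  0.32 -0.13  1.61  0.05  1.21 -0.34]
bar [0.71 0.17 0.26] [-0.17  0.59 -0.17  1.23  0.1   1.33 -0.31]
pan [ 0.51 -0.14  0.06] [ 0.08  0.45  0.19  1.98 -0.12  0.72  0.43]
pour [0.56 0.17 0.22] [-0.24  0.33 -0.12  1.72  0.04  1.09 -0.35]
pour [0.54 0.17 0.25] [-0.41  0.   -0.09  2.16  0.42  0.57 -0.78]
pour [0.52 0.17 0.25] None
pour [0.5  0.17 0.25] None
behind [0.8  0.17 0.27] [-0.18  0.76 -0.14  0.91  0.1   1.47 -0.26]
psi 3.141592653589793
block [0.57 0.16 0.15] [ 0.17  0.5  -0.65  1.73  0.35  1.02  2.57]
place [ 0.55 -0.37  0.01] [ 0.46  0.7   0.12  1.66 -0.11  0.78  2.13]
place [ 0.55 -0.37  0.01] [-0.06  0.93  0.93  1.68 -0.87  1.   -0.45]
bar [0.48 0.17 0.16] [ 0.16  0.33 -0.65  1.93  0.24  0.96  2.57]
bar [0.57 0.17 0.27] [ 0.53  0.65 -1.3   1.59  0.63  1.39  2.33]
bar [0.71 0.17 0.26] [ 0.35  0.92 -1.31  1.21  0.87  1.59  2.39]
pan [ 0.51 -0.14  0.06] [-0.69  0.98  1.35  2.   -1.08  1.16 -1.9 ]
pour [0.56 0.17 0.22] [ 0.55  0.68 -1.3   1.7   0.68  1.3   2.28]
pour [0.54 0.17 0.25] [-0.12  0.01 -0.37  2.15  0.43  0.57  2.36]
pour [0.52 0.17 0.25] None
pour [0.5  0.17 0.25] None
behind [0.8  0.17 0.27] [ 0.22  1.04 -1.31  0.89  1.    1.72  2.52]
```

```bash
cat >> h.py <<'E'
def pour2(a,tau,n=(.552,.167,.165)):  # nose underside at n
    Rm=R.from_euler('z',a)*R.from_euler('y',-tau)
    return np.array(n)+Rm.apply([.075,0,.078])
E
python3 - <<'E'
from h import *
np.set_printoptions(precision=2,suppress=True)
for a in np.radians(range(-180,180,30)):
  for psi in (0,np.pi):
    r=[]
    for tau in(.0,.5,.8,1.05,1.25):
        q=ori(a,tau,psi); s=manip.solve_ik(tcp(pour2(a,tau),q),q); r.append(s is not None)
    print(round(np.degrees(a)),round(psi,1),r, s)
E
```

```text
-180 0 [True, True, False, False, False] None
-180 3.1 [True, True, False, False, False] None
-150 0 [True, True, False, False, False] None
-150 3.1 [True, True, False, False, False] None
-120 0 [True, True, True, False, False] None
-120 3.1 [True, True, True, False, False] None
-90 0 [True, True, True, True, True] [-1.01  0.96  0.32  1.25  0.6   1.87 -2.37]
-90 3.1 [True, True, True, True, True] [-0.84  0.94  0.01  1.24  0.76  1.98  0.65]
-60 0 [True, True, True, True, True] [-1.13  0.69  0.15  1.76  0.93  1.55 -2.5 ]
-60 3.1 [True, True, True, True, True] [-0.8   0.71 -0.29  1.75  1.1   1.75  0.54]
-30 0 [True, True, True, True, True] [-1.81  0.6   0.82  2.27  1.16  0.93 -2.57]
-30 3.1 [True, True, True, True, True] [-0.85  0.47 -0.33  2.24  1.41  1.45  0.44]
0 0 [True, True, True, False, False] None
0 3.1 [True, True, True, False, False] None
30 0 [True, True, True, False, False] None
30 3.1 [True, True, True, False, False] None
60 0 [True, True, True, True, True] [ 1.45  0.93 -1.3   2.28 -0.89  0.46  2.27]
60 3.1 [True, True, True, True, True] [ 1.16  0.58 -0.86  2.29 -1.33  0.84 -0.53]
90 0 [True, True, True, True, True] [ 1.19  1.18 -1.31  1.79 -0.15  1.02  1.76]
90 3.1 [True, True, True, True, True] [ 0.47  0.66 -0.15  1.81 -1.04  1.47 -0.66]
120 0 [True, True, True, True, True] [ 0.19  0.9   0.02  1.31 -0.86  1.9   2.47]
120 3.1 [True, True, True, True, True] [ 0.21  0.9  -0.02  1.3  -0.84  1.89 -0.69]
150 0 [True, True, True, True, False] None
150 3.1 [True, True, True, True, False] None
```

```bash
python3 - <<'E'
from h import *
import cv2
q=ori(.03); c=manip.current_clock
manip.move_pose([.574,.161,.25],q); manip.servo_line([.574,.161,.149],vel=.12)
effector.close(30); print(c(),manip.current_finger_gap(),manip.current_force())
manip.servo_line([.574,.161,.27],vel=.2); print(manip.current_finger_gap(),manip.current_force())
p=ori(-.07-np.pi/2); xy=[.549,-.366]
manip.move_pose([*xy,.2],p); print(c(),manip.current_q())
manip.servo_line([*xy,.04],vel=.15); f0=manip.current_force()[2]
z=.012
manip.servo_line([*xy,z],vel=.05)
while z>.006:
    f=manip.current_force()[2]-f0; print(z,f)
    if f>2: break
    z-=.0015; manip.servo_line([*xy,z],vel=.03)
effector.open_jaws(); manip.servo_line([*xy,.2],vel=.25); print(c())
manip.move_pose([.47,.165,.27],ori(FY)); print(c())
cv2.imwrite("pics/a.png",np.hstack([cv2.resize(viewer.get_image("top")[150:310,170:480],None,fx=1.6,fy=1.6),cv2.resize(viewer.get_image("side")[140:310,270:440],None,fx=1.6,fy=1.505)])[:,:,::-1])
E
```

```text
3.8333 0.04924502505351116 [ 0.78199399 -0.22596969  1.01860281]
0.04909045087051951 [-0.16778036  0.21457309 -3.57318118]
6.5167 [ 0.2709504   0.50428686  0.38724069  1.54524844 -0.2046737   1.13214448
 -0.93515859]
0.012 1.200886494136519
0.0105 0.15188099139971722
0.009000000000000001 0.49565415263382206
0.0075000000000000015 6.337043180210715
10.9583
12.9167
```

View pics/a.png

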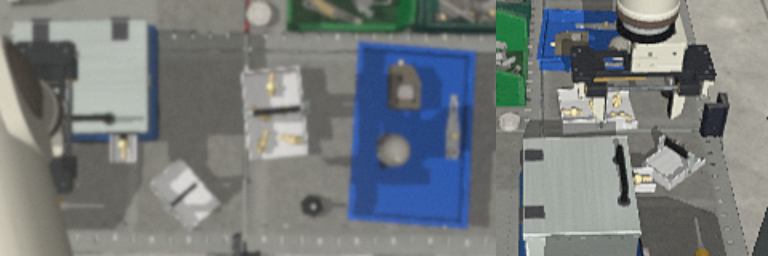

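The picture shows the block flat in the tray at about (403,87), clear of the sensor head (393,150) and the lever (453,130). Next is the lid.

```bash
python3 - <<'E'
from h import *
import cv2
c=manip.current_clock; q=ori(FY)
P=lambda th,dz=-.012,dx=0: bar(th)+[dx,0,dz]
manip.move_pose(P(0,.05),q); manip.servo_line(P(0),vel=.12)
effector.close(12); print(c(),manip.current_finger_gap())
for th in np.linspace(.15,1.8,12):
    manip.servo_line(P(th),vel=.2)
print(c(),manip.current_finger_gap(),manip.current_force())
effector.open_jaws(); print(c(),manip.current_force())
manip.servo_line(P(1.8,dx=.038),vel=.15); print(c(),manip.current_force())
manip.servo_line(P(1.8,.06,.034),vel=.2)
manip.servo_line(P(1.8,.12,-.03),vel=.25)
manip.move_pose([.52,-.0,.25],q)
print(c())
cv2.imwrite("pics/b.png",np.hstack([cv2.resize(viewer.get_image("top")[100:310,130:400],None,fx=1.5,fy=1.5),cv2.resize(viewer.get_image("side")[100:310,250:440],None,fx=1.5,fy=1.5)])[:,:,::-1])
E
```

```text
15.4083 0.0005697144198720762
18.6083 0.0007044533508543076 [-0.83379633 -1.03125819  0.56687392]
20.0667 [ 0.29864033  0.17973291 -0.59402225]
20.4667 [-0.20970582 -0.04511799 -0.43069713]
22.5667
```

View pics/b.png

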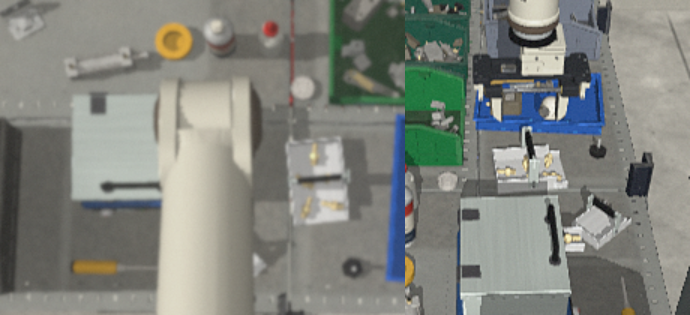

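The jaws closed on nothing (gap about 0) and the picture shows the lid still shut, so the bar slipped past the tips. I'll grip deeper, with the bar at pad centre, and check the gap before lifting.

```bash
python3 - <<'E'
from h import *
c=manip.current_clock; q=ori(FY)
P=lambda th,dz=-.019,dx=0: bar(th)+[dx,0,dz]
manip.move_pose(P(0,.04),q); manip.servo_line(P(0),vel=.12)
print(c(),manip.current_tool_pos(),manip.current_force())
effector.close(15); print(c(),manip.current_finger_gap(),manip.current_force(),manip.current_gripper_force())
E
```

```text
24.0333 [0.48569561 0.16481369 0.16043459] [ 0.92674138 -0.05667271  0.40000358]
25.475 0.0004950251201332479 [ 0.39105229 -0.02708568 -0.17930086] 0.0
```

```bash
python3 - <<'E'
from h import *
import cv2
a=viewer.get_image("side")[215:325,275:395]; b=viewer.get_image("top")[150:250,170:280]
cv2.imwrite("pics/c.png",np.hstack([cv2.resize(a,(480,440),interpolation=2),cv2.resize(b,(320,440)if 0 else (300,440),interpolation=2)])[:,:,::-1])
E
```

```text
(no output)
```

View pics/c.png

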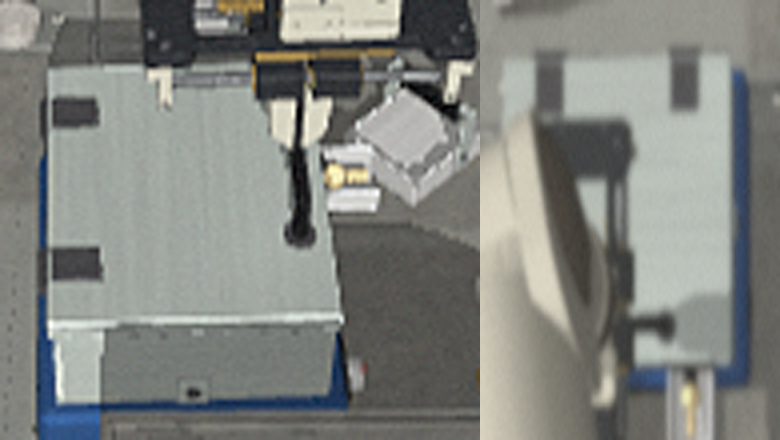

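```bash
python3 - <<'E'
from h import *
def proj(n,X):
    c=viewer.get_calibration(n); f=200/np.tan(np.radians(c['vfov']/2))
    v=R.from_quat(c['attitude']).inv().apply(np.array(X)-c['eye']); return np.array([c['cx']+f*v[0]/v[2],c['cy']+f*v[1]/v[2]])
for l,X in dict(tcp=[.4857,.165,.16],mid=[.4857,.165,.179],far=[.487,.120,.179],near=[.4845,.21,.179],nearbase=[.4845,.21,.145],farbase=[.487,.12,.145]).items():
    s=(proj('side',X)-[275,215])*4; t=proj('top',X); print(l,s.round(),((t-[170,150])*[300/110,4.4]+[480,0]).round(), 'sidec',((proj('side',X)-[270,140])*3).round())
E
```

```text
tcp [291. 162.] [612. 327.] sidec [233. 346.]
mid [293. 142.] [608. 324.] sidec [235. 331.]
far [286.  89.] [659. 323.] sidec [229. 292.]
near [300. 198.] [557. 326.] sidec [240. 373.]
nearbase [296. 234.] [566. 329.] sidec [237. 400.]
farbase [283. 124.] [665. 327.] sidec [227. 318.]
```

```bash
python3 - <<'E'
import cv2
a=cv2.imread("pics/c.png")
cv2.imwrite("pics/c2.png",cv2.resize(a[50:250,240:360],None,fx=4,fy=3,interpolation=cv2.INTER_LANCZOS4)[:600])
g=a.mean(2).astype(int)
for r in (100,110,120,130,140,146,152,160,175): print(r,g[r,256:346:3])
E
```

```text
100 [119  86  68  75  98 118 131 153 154 150 150 151 170 122  38  31 124 219
 224 142 132 159 181 183 203 155  80  99 101 101]
110 [173 164 138 111 116 169 222 212 206 206 210 210 246 148   0  24 134 214
 216 209 208 206 208 218 199 127  58  69  75  88]
120 [168 167 166 169 144 166 218 211 208 206 209 216 211 112   3  44 174 240
 208 207 205 207 216 238 122  50  79  85  85  84]
130 [164 168 172 167 121 149 225 211 206 207 213 223 207 105  10  72 185 236
 209 208 207 218 210 149  83  64  85  81  82  83]
140 [164 165 167 165 164 165 171 184 195 206 219 235 162  60  33 124 210 233
 205 199 164 105  59  60  68  71  65  65  59  78]
146 [167 165 165 168 165 164 166 167 123 118 165 197 119  34  33 100 162 186
 176 167 174 155 124 138 124 131 157 155 149 155]
152 [167 167 165 165 165 165 166 172 144 121 107  65  40  26  20  22  65 131
 176 173 182 149 124 204 208 205 222 219 217 214]
160 [165 166 163 166 166 163 163 169 177 156 110  70  34  21  24  18  62 138
 187 170 189 127  39  92 128 129 126 178 194 199]
175 [168 168 164 162 165 166 165 169 167 174 173 138  48  10  36  28  17  77
 165 172 169 166 167 161 177 207 228 225 236 198]
```

View pics/c2.png

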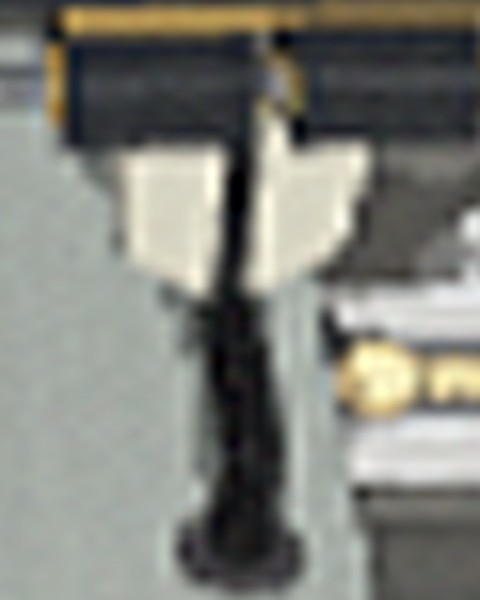

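```bash
python3 - <<'E'
from h import *
c=manip.current_clock
effector.open_jaws(); print(c(),manip.current_finger_gap())
p=bar(0); manip.servo_line([p[0],p[1],.149],vel=.1)
print(manip.current_tool_pos(),manip.current_force())
effector.close(25); print(c(),manip.current_finger_gap(),manip.current_force(),manip.current_gripper_force())
E
```

```text
27.0333 0.09209091051499424
[0.48427564 0.16507132 0.14836669] [-0.13117595  0.14104645 -0.70679993]
28.5417 0.009082502164882914 [-3.68383822 -0.31397684  3.397682  ] 24.998787939548492
```

Gripped now: gap 9 mm, 25 N. I'll swing it up.

```bash
python3 - <<'E'
from h import *
import cv2
c=manip.current_clock; b0=np.array([*bar(0)[:2],.149])
P=lambda th,dz=0,dx=0: b0+bar(th)-bar(0)+[dx,0,dz]
for th in np.linspace(.2,1.8,9):
    manip.servo_line(P(th),vel=.2)
    print(round(th,2),manip.current_finger_gap(),manip.current_force().round(1))
    if manip.current_finger_gap()<.005: break
else:
    effector.open_jaws(); print(c(),manip.current_force())
    manip.servo_line(P(1.8,dx=.038),vel=.15); print(c(),manip.current_force())
    manip.servo_line(P(1.8,.06,.036),vel=.25)
print(c())
cv2.imwrite("pics/d.png",np.hstack([cv2.resize(viewer.get_image("top")[100:310,130:400],None,fx=1.6,fy=1.6),cv2.resize(viewer.get_image("side")[100:310,230:440],None,fx=1.6,fy=1.6)])[:,:,::-1])
E
```

```text
0.2 0.009320691290447656 [-3.8 -0.4  0.2]
0.4 0.008903532629520726 [-9.1 -0.4  3.7]
0.6 0.00857920001273534 [-12.1  -1.6  11.1]
0.8 0.008416778415878344 [-12.8  -2.3  18.1]
1.0 0.007189176548115736 [-6.6 -2.6 19.7]
1.2 0.005713316813174157 [-1.9 -1.3 17. ]
1.4 0.0003793974007644277 [ 1.7 -0.1 18.5]
30.7
```

View pics/d.png

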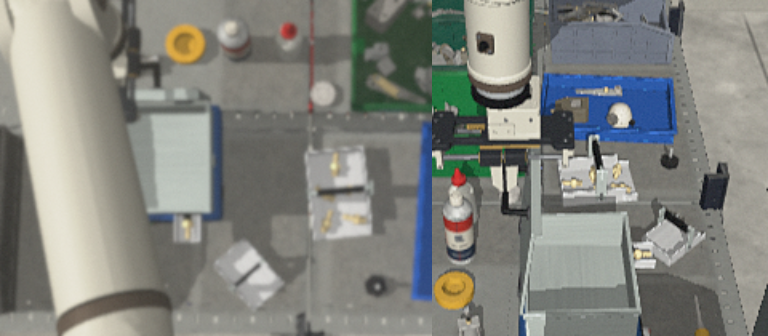

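The bar slipped out below the closed tips at 1.4 rad, but the lid stands about vertical with the tips bearing on the bar at (505,205). I'll carry on along the arc with the closed fingers dragging it back.

```bash
python3 - <<'E'
from h import *
import cv2
c=manip.current_clock; b0=np.array([*bar(0)[:2],.149])
P=lambda th,dz=0,dx=0: b0+bar(th)-bar(0)+[dx,0,dz]
for th in (1.5,1.6,1.7,1.8):
    manip.servo_line(P(th),vel=.2); print(manip.current_force().round(1))
i0=viewer.get_image("side")
manip.servo_line(P(1.8,.07),vel=.25); manip.sleep(.2)
print(c())
cv2.imwrite("pics/e.png",np.hstack([cv2.resize(i[120:320,250:390],(390,557)) for i in (i0,viewer.get_image("side"))])[:,:,::-1])
E
```

```text
[ 2.9  0.  15.4]
[ 3.6  1.2 13.4]
[ 5.9  1.7 11.2]
[ 5.7  2.4 12. ]
32.4833
```

View pics/e.png

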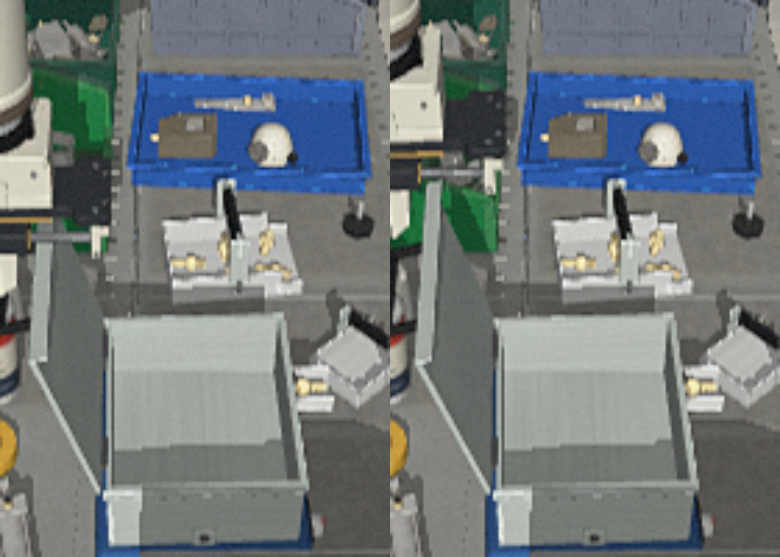

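The lid leans back and stays open, and the block lies clear in the tray at (185,135). Now the pan.

```bash
cat >> h.py <<'E'
H=.042; N=(.545,.172,.160)
def pt(a,tau,n=N): return np.array(n)+(R.from_euler('z',a)*R.from_euler('y',-tau)).apply([.075,0,H])
E
python3 - <<'E'
from h import *
np.set_printoptions(precision=2,suppress=True)
c=manip.current_clock; q=ori(.1)
manip.servo_line([.66,.1,.36],vel=.35)
effector.open_jaws()
manip.move_pose([.509,-.145,.16],q); print(c())
manip.servo_line([.509,-.145,H],vel=.15)
effector.close(50); print(c(),manip.current_finger_gap(),manip.current_force(),manip.current_gripper_force())
manip.servo_line([.509,-.145,.26],vel=.2); print(c(),manip.current_finger_gap(),manip.current_force(), manip.current_q())
for d in (-90,-75,75,90,105):
    a=np.radians(d)
    print(d,[manip.solve_ik(pt(a,t),ori(a,t)) for t in (0,.6,1.2)])
E
```

```text
35.7333
37.9083 0.009505163682166314 [-5.04 -0.16  3.98] 49.98809337615967
39.15 0.009544059697254987 [-0.34 -0.92 -4.17] [ 0.18  0.2   0.06  1.8  -0.01  1.15  0.34]
-90 [array([-0.3 ,  0.29,  0.09,  1.81, -0.03,  1.04, -1.77]), array([-0.5 ,  0.5 , -0.16,  1.59,  0.54,  1.48, -2.4 ]), array([-1.43,  1.36,  1.35,  1.34, -0.13,  1.64, -1.78])]
-75 [array([-0.27,  0.33,  0.07,  1.76, -0.02,  1.05, -1.51]), array([-0.48,  0.43, -0.22,  1.7 ,  0.65,  1.36, -2.26]), array([-1.63,  1.31,  1.35,  1.58, -0.07,  1.35, -1.72])]
75 [array([-0.22,  0.42, -0.31,  1.64,  0.14,  1.1 ,  0.74]), array([ 0.1 ,  0.24, -0.17,  1.96, -0.72,  0.87,  1.7 ]), array([ 0.38,  0.5 , -0.04,  2.1 , -1.29,  1.28,  2.57])]
90 [array([-0.2 ,  0.39, -0.35,  1.69,  0.15,  1.09,  0.98]), array([ 0.15,  0.32, -0.22,  1.85, -0.63,  1.03,  1.86]), array([ 0.38,  0.62, -0.08,  1.86, -1.07,  1.43,  2.49])]
105 [array([-0.18,  0.37, -0.38,  1.73,  0.15,  1.07,  1.22]), array([ 0.17,  0.41, -0.27,  1.73, -0.53,  1.18,  2.  ]), array([ 0.36,  0.74, -0.16,  1.62, -0.88,  1.57,  2.43])]
```

```bash
python3 - <<'E'
from h import *
import cv2
c=manip.current_clock; a=np.pi/2
up=np.array([0,0,.06])
manip.servo_line(pt(a,0)+up,ori(a),vel=.25); print(c(),manip.current_q().round(2),manip.current_finger_gap())
manip.servo_line(pt(a,.15),ori(a,.15),vel=.15); print('f0',manip.current_force())
for t in (.35,.55,.75,.95,1.1,1.2): manip.servo_line(pt(a,t),ori(a,t),vel=.12)
manip.sleep(.5); print(c(),manip.current_finger_gap())
cv2.imwrite("pics/f.png",viewer.get_image("side")[:,:,::-1])
for t in (.8,.3): manip.servo_line(pt(a,t)+up*(1-t),ori(a,t),vel=.2)
manip.servo_line(pt(a,0)+up,ori(a),vel=.2)
print(c(),manip.current_force(),manip.current_finger_gap())
cv2.imwrite("pics/g.png",viewer.get_image("side")[:,:,::-1])
def gold(i,l):
    h=cv2.cvtColor(i,cv2.COLOR_BGR2HSV); m=cv2.inRange(h,(12,70,120),(32,255,255))
    n,_,s,ce=cv2.connectedComponentsWithStats(m); print(l,[(*ce[k].round().astype(int).tolist(),int(s[k,4])) for k in range(1,n) if s[k,4]>3 and 270<ce[k][0]<420 and 150<ce[k][1]<330])
for f in('side0','f','g'): gold(cv2.imread(f"pics/{f}.png"),f)
E
```

```text
40.875 [-0.2   0.34 -0.35  1.62  0.12  1.21  1.  ] 0.009510428605440093
f0 [-0.79870223  0.84043714 -3.88842441]
43.875 0.0095695279248138
45.6583 [ 0.68655859 -0.82099873 -3.03431847] 0.010091283187135737
side0 [(338, 156, 6), (345, 206, 28), (330, 209, 23), (315, 214, 16), (322, 214, 12), (348, 216, 22), (361, 258, 32), (316, 268, 14), (399, 311, 100)]
f [(338, 156, 6), (313, 185, 20), (335, 185, 19), (313, 194, 11), (334, 194, 9), (361, 258, 31), (331, 261, 27), (313, 268, 55), (323, 266, 41), (344, 268, 49), (399, 311, 97)]
g [(312, 216, 10), (325, 214, 6), (330, 215, 5), (342, 216, 8), (319, 226, 17), (313, 230, 7), (343, 230, 7), (361, 258, 32), (399, 311, 96)]
```

```bash
python3 - <<'E'
from h import *
import cv2
c=manip.current_clock
manip.servo_line([.509,-.145,.2],ori(.1),vel=.28)
print(c(),np.mean([manip.current_force() for _ in range(3)],0))
for v in('side','top'):
    i=viewer.get_image(v)[:,:,::-1].copy(); cv2.imwrite(f"pics/h{v}.png",i)
    h=cv2.cvtColor(i,cv2.COLOR_BGR2HSV); m=cv2.inRange(h,(12,70,120),(32,255,255))
    n,_,s,ce=cv2.connectedComponentsWithStats(m); print(v,[(*ce[k].round().astype(int).tolist(),*s[k,2:5].tolist()) for k in range(1,n) if s[k,4]>3 and 170<ce[k][0]<420 and 130<ce[k][1]<330])
m=cv2.inRange(cv2.cvtColor(cv2.imread('pics/hside.png'),cv2.COLOR_BGR2HSV),(12,60,90),(32,255,255))[252:276,305:352]
for r in m: print(''.join('#' if x else '.' for x in r))
E
```

```text
47.325 [-0.06275471  0.95939873 -2.50381471]
side [(283, 133, 3, 3, 6), (336, 137, 29, 4, 63), (217, 140, 3, 3, 5), (339, 142, 1, 4, 4), (235, 169, 6, 3, 11), (236, 174, 4, 3, 7), (214, 180, 6, 3, 13), (330, 259, 6, 12, 42), (311, 257, 9, 7, 19), (319, 256, 4, 4, 14), (361, 258, 11, 6, 32), (313, 268, 6, 12, 52), (323, 266, 14, 7, 39), (344, 268, 13, 9, 46), (243, 281, 25, 25, 482), (252, 301, 3, 3, 5), (399, 311, 10, 13, 99)]
top [(372, 154, 11, 11, 55), (253, 195, 3, 13, 22), (238, 193, 12, 4, 31), (239, 204, 7, 11, 29), (249, 211, 12, 4, 29), (237, 223, 8, 11, 34), (247, 241, 4, 11, 18), (193, 278, 29, 10, 256)]
...............................................
.......................###.....................
........###....#.......###.....................
......#.#...####.......###.....................
..#######.#.####.......####....................
...######...####.......#####...................
..#####.#.######.......######..................
.........###...........######..................
.........#.............######..................
.......................###.##..................
.......###..............#####..................
......#####..###.........#.##..................
......#####..########....####..................
......#####..######.##...###.............###...
......#####..#####..###..............#######...
......######...###.######...........#########..
......######....######.####.........########...
......######.....###.####.#.......#########....
......######...........####......###.####......
.......####....................####.#####......
.......####....................##.##...........
.......####.....................###............
........###....................................
........##.....................................
```

The top view shows five brass blobs inside the hopper: (253,195), (238,193), (239,204), (249,211) and (237,223). The blob at (247,241) was on the track from the start. Next I set the pan down and shut the lid.

```bash
python3 - <<'E'
from h import *
import cv2
c=manip.current_clock
xy=[.509,-.145]; manip.servo_line([*xy,H+.012],vel=.15); f0=manip.current_force()[2]; z=H+.004
manip.servo_line([*xy,z],vel=.05)
while z>H-.004 and manip.current_force()[2]-f0<2: z-=.002; manip.servo_line([*xy,z],vel=.05)
print('z',z,manip.current_force()[2]-f0)
effector.open_jaws(); manip.servo_line([*xy,.17],vel=.25); print(c())
effector.close(20)
q=ori(FY); manip.move_pose([.68,-.1,.40],q); manip.move_pose([.795,.165,.38],q); print(c())
P=lambda th,dx=.015: bar(th)+[dx,0,-.032]
manip.servo_line([.795,.165,P(1.85)[2]],vel=.25); 
manip.servo_line(P(1.85),vel=.2); print(manip.current_force().round(1))
for th in (1.7,1.55,1.4,1.25,1.1,.95): manip.servo_line(P(th),vel=.15); print(th,manip.current_force().round(1))
print(c())
cv2.imwrite("pics/i.png",viewer.get_image("side")[:,:,::-1])
manip.servo_line(P(.95)+[.05,0,.12],vel=.25); manip.sleep(.5); print(c())
cv2.imwrite("pics/j.png",viewer.get_image("side")[:,:,::-1])
a,b=cv2.imread("pics/side0.png"),cv2.imread("pics/j.png")
d=np.abs(a.astype(int)-b).max(2)>40
print(d[225:320:6,284:364:4].astype(int))
E
```

```text
z 0.039999999999999994 16.674320829299294
51.625
55.3
[ 0.6 -0.1 -0. ]
1.7 [3.1 1.  6.2]
1.55 [ 4.2  1.1 11.6]
1.4 [ 3.7  0.4 17.7]
1.25 [ 0.3 -0.8 26.9]
1.1 [-4.9 -2.5 38.4]
0.95 [-15.8  -4.5  52.6]
58.275
59.4917
[[0 0 0 0 0 0 0 0 0 0 0 0 0 0 0 0 0 0 0 0]
 [0 0 0 0 0 0 0 0 0 0 0 0 0 0 0 0 0 0 0 0]
 [0 0 0 0 0 1 1 1 1 1 0 0 0 0 0 0 0 0 0 0]
 [0 0 0 0 0 1 1 1 1 1 0 0 0 0 0 0 0 0 0 0]
 [0 0 0 0 0 1 0 0 0 1 0 0 0 0 0 0 0 0 0 0]
 [0 0 0 0 0 1 1 1 1 1 0 0 0 0 0 0 0 0 0 0]
 [0 0 0 0 0 1 1 1 1 1 0 0 0 0 0 0 0 0 0 0]
 [0 0 0 0 0 0 1 1 1 1 0 0 0 0 0 0 0 0 0 0]
 [0 0 0 0 0 0 0 0 0 0 0 0 0 0 0 0 0 0 0 0]
 [0 0 0 0 0 0 0 0 0 0 0 0 0 0 0 0 0 0 0 0]
 [0 0 0 0 0 0 0 0 0 0 0 0 0 0 0 0 0 0 0 0]
 [0 0 0 0 0 0 0 0 0 0 0 0 0 0 0 0 0 0 0 0]
 [0 0 0 0 0 0 0 0 0 0 0 0 0 0 0 0 0 0 0 0]
 [0 0 0 0 0 0 0 0 0 0 0 0 0 0 0 0 0 0 0 0]
 [0 0 0 0 0 0 0 0 0 0 0 0 0 0 0 0 0 0 0 0]
 [0 0 0 0 0 0 0 0 0 0 0 0 0 0 0 0 0 0 0 0]]
```

The lid's pixels match the first picture everywhere except where the block lay, so it's shut. A quick check of the pan and the bystanders, then hand in.

```bash
python3 - <<'E'
from h import *
import cv2
a=cv2.imread("pics/side0.png"); b=viewer.get_image("side")[:,:,::-1]
d=np.abs(a.astype(int)-b).max(2)>40
print(d[178:232:4,300:364:3].astype(int)); print({k:int(d[y0:y1,x0:x1].sum()) for k,(x0,x1,y0,y1) in dict(oil=(235,260,205,265),tape=(228,258,268,295),knob=(370,388,188,208),head=(338,358,162,182),driver=(392,408,285,320),bearing=(270,288,212,228)).items()})
E
```

```text
[[0 0 0 0 0 0 0 0 0 0 0 0 0 0 0 0 0 0 0 0 0 0]
 [0 0 0 0 0 0 0 0 0 0 0 0 0 0 0 0 0 0 0 0 0 0]
 [0 0 0 0 0 0 0 0 0 1 1 1 0 0 0 0 0 0 0 0 0 0]
 [0 0 0 0 0 0 0 0 0 1 0 1 0 0 0 0 0 0 0 0 0 0]
 [0 0 0 0 0 0 0 0 0 1 1 0 0 0 0 0 0 0 0 0 0 0]
 [0 0 0 0 0 0 0 0 0 0 1 0 0 0 0 1 0 0 0 0 0 0]
 [0 0 0 1 0 0 0 0 0 0 1 0 1 0 0 1 0 0 0 0 0 0]
 [0 0 0 0 0 0 0 0 0 0 0 0 0 0 0 1 1 0 0 0 0 0]
 [0 0 0 1 0 0 0 0 0 0 1 0 0 0 0 1 0 0 1 0 0 0]
 [0 0 0 0 1 1 1 1 0 0 1 0 0 0 1 0 1 0 0 0 0 0]
 [0 0 0 0 0 0 0 0 0 0 0 0 0 1 0 0 0 0 0 0 0 0]
 [0 0 0 0 0 0 0 0 0 0 0 0 0 0 0 0 0 0 0 1 0 0]
 [0 0 0 0 0 0 0 0 0 0 0 0 0 0 0 0 0 0 0 0 0 0]
 [0 0 0 0 0 0 0 0 0 0 0 0 0 0 0 0 0 0 0 0 0 0]]
{'oil': 27, 'tape': 0, 'knob': 0, 'head': 0, 'driver': 0, 'bearing': 0}
```

```bash
python3 -c "
from h import *
print(manip.current_clock(),manip.hand_in())"
```

```text
the job is handed in; nothing more can be done
59.5917 None
```

I handed the job in at 59.6 s with every step done, though no verdict came back: the jaw block is flat in the tray, all five tails are in the hopper, the empty pan is upright on the worktop and the lid is shut. The lid needed three grips to open, my push to shut it reached 55 N at the wrist, and the last picture showed a small unexplained change near the oil bottle.

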